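Fit the battery to the cordless sander and hold the sander up

ROBOT

A 6-joint arm with a two-finger parallel gripper is mounted at the origin on the work surface. World frame = base frame: x ahead of the robot, y to its left, z up, the work surface at z = 0. Lengths are in mm, angles in degrees, forces in N, time in s.
With the tool pointing down it reaches from about 250 to 725 mm from the base axis. Payload 4 kg.
Tool frame: the origin (TCP) lies at the very end of the fingers, on their centre line; the grasp point (between the pads) lies 19 mm behind it; z points along the fingers, y is the direction in which the jaws open and shut (so a half turn about z gives the same grasp; the last joint's range is limited). The gripper opens to 85 mm and grips with 20 to 120 N. Pads are 22 mm wide; open, the fingers measure 114 mm over their backs; the gripper's body (76 mm by 85 mm) begins 54 mm behind the grasp point. The pads swing forward as they close: fully open they stand 13 mm farther back than shut.
Start: joints at [-63.827, 13.785, 0.286, 76.501, 0, 90], TCP at [220.537, -448.735, 231.306] pointing down, gripper open.
Joint ranges: [-155.79, 155.79], [-60.16, 107.12], [-62.33, 73.08], [-114, 123.19], [-81.49, 82.49], [-180, 180]. Speed limits (degrees/s): [159.86, 159.86, 180, 180, 180, 180].

INTERFACE

Orientations are given as [roll, pitch, yaw] about the fixed x, y, z axes, in that order (R = Rz(yaw) Ry(pitch) Rx(roll)).
In Python, from rig import bot gives the robot as it stands.
- The arm moves only by the shell command python3 -m pendant 'ROWS'. ROWS is JSON, a list that holds one entry, the list of rows, each a list of 7 numbers: the shift along the tool's x, y, z in mm, then the turn, a rotation vector about the tool's x, y, z in rad, then the finger opening in mm, from 0 to 85.4. In form: [[[tx, ty, tz, rx, ry, rz, claw], ...]]. A call has exactly 5 rows; each row is the pose to reach, as a shift and turn from the pose commanded when the call began, along the tool's axes at that moment; what a row does not reach only later rows make up. A row lasts 1/8 s, in which the tool goes at most 62.5 mm and 10.7 degrees, less where a joint would pass 70% of its speed; a pose out of reach is approached as far as the arm can. A call with a gripper value outside its range is refused whole. The fingers move at their own pace and stop on an object; the grip force is fixed at half the most. Time passes only in rows, so rows that repeat a pose let the fingers close, or fill a call up. It gives the time, the measured TCP pose, the force and the opening at its end, in the units of the state.
- bot.get_obs(): the state, without advancing time (a new reading comes with each control period).
- bot.capture(name): name is "scene" or "top" or "wrist"; returns the picture (400x640x3 uint8, red, green, blue); there is no depth.
- bot.camera_model(name): a dict with "fx", "fy", "cx", "cy" (pixels), "distortion" ([k1, k2, p1, p2, k3] as OpenCV has them; the pictures are not rectified), "R" (3x3) and "t" (3): a world point X has camera coordinates R X + t; the wrist camera has in their place "hand_eye" (4x4, takes a point from camera to tool coordinates, whose origin is the TCP and whose axes are the flange's). Camera axes: x right, y down, z forward; pixel columns grow to the right and rows downward; lengths in mm; the calibration is good to about 2 mm. A picture is of the moment at which its call begins: read the wrist's pose just before it. camera_model takes no time and is no camera call.
- bot.close_job(): hands the job in, once; it reports no verdict.
The state is a dict: "time": time; "qpos": joint angles; "joint_vel": joint speeds; "joint_efforts": joint torques, N m; "tcp_pos": TCP position; "orientation": TCP orientation; "force": force on the tool from outside, world axes, zero at the start; "torque": the same for the moment, N m; "grip_width": finger opening in mm.
Only numpy, scipy, OpenCV 4.12 (cv2) and the standard library are available. Lean on these libraries where they do the work, as an engineer would, in place of code of your own. Each camera call takes 0.05 s, during which the arm holds its last target.

TASK

Take the battery off its charger and slide it down onto the upright rail at the back of the sander until it clicks fully home, while the sander stays in its tray. Then take the sander by its top handle alone, lift it straight up until it is at least 12 cm above the tray, and finish while still holding it there in the air, steady and level, with the battery still fully home. Leave the tape measure, crate, spirit level and offcut alone.

Things in the scene. Friction and masses are not known exactly. Their poses are not given: they have to be found in the camera images.
- sander: Blue cordless sander, about 0.52 kg, on its flat pad in the tray with 4 mm of play. Origin: centre of the pad's underside; x to its front, y left, z up. Pad 196 (x) x 96 (y) x 22 mm high. Blue motor body 76 wide (y), x -45 to +70, top z 95. Black top handle: bar along x, 34 wide, 34 high, x -30 to +80, z 112 to 146, on two posts. At its back (x below -45) an upright steel rail.
- sander_grip (a point): Middle of the top face of the sander's handle (z = 146 mm over the pad's underside, x = 0), about above the centre of mass of sander plus battery: grip the bar across the sander's y here, from above, to lift it level. The blue body's top is 51 mm below this point.
- shoe_seat (a point): Where the battery's origin comes when fully home, axes parallel to the sander's: on a black ledge at sander x = -70, y = 0, z = 32 mm. Lower the battery onto the rail along z, from 60 mm or more above. The steel T rail: flange 34 (y) x 6 mm at sander x = -58, rising 53 mm from the ledge, top ends rounded. Play 1 to 1.5 mm each way; the round top forgives 2 mm more.
- catch_ball (a joint): Brass spring ball of the detent in the rail, 16.5 mm above the ledge. Metres pressed in: 0 out, about 0.003 with the battery's ridge on top of it, about 0.0005 when home. The ridge meets it with the battery some 16 mm above home and passes at about 7 mm; pushing over it takes about 3 to 8 N down beyond the battery's weight; then the spring helps it home to a hard stop on the ledge.
- battery: Black battery pack with an orange cap, standing upright on the charger, about 0.22 kg. Origin: centre of its underside. 44 (x) x 58 (y) x 80 mm high (z). Its +x face carries the vertical channel for the rail, open at the bottom, 62 mm deep; the channel's centre for the flange is at x = +12. Grip it across y (58 mm), near its top.
- charger: Grey charger fixed on the bench, 100 x 110 x 26 mm high, with two ribs 6 mm high in front of and behind the battery. Origin: centre of its underside. The battery stands in the middle of its top with the same yaw.
- tray: Shallow plywood parking tray fixed on the bench, 212 (x) x 112 (y) x 16 mm high, walls and floor 4 mm. Origin: centre of its underside.
- tape_measure: Bystander: yellow tape measure, 68 x 34 x 62 mm high, loose. Origin: centre of its underside.
- crate: Bystander: small slatted pine crate, 100 x 170 x 85 mm high, loose. Origin: centre of its underside.
- level: Bystander: yellow spirit level standing on edge along x, 300 x 26 x 55 mm high, loose. Origin: centre of its underside.
- offcut: Bystander: pine board, 260 (x) x 75 x 20 mm, lying flat, loose. Origin: centre of its underside.

How it is judged (in metres and radians):
On the way:
1. the battery is fully home on the sander's rail while the sander stands in its tray (z of battery in the frame of shoe_seat below 0.003 m and distance between battery and shoe_seat below 0.007 m and z of sander in the frame of tray below 0.012 m), for 0.2 s.
At the end, for the whole second after the job is handed in: Sander held by its handle, at least 11 cm above and within 10 cm sideways of the tray, level within 0.12 rad, still (0.03 m/s, 0.2 rad/s); battery home within 3 mm in height, 7 mm in all; fingers off the battery; bystanders within 3 cm of their starts (z of sander in the frame of tray above 0.11 m and horizontal distance between sander and tray below 0.1 m and angle between sander's own z axis and vertical below 0.12 rad and linear speed of sander below 0.03 m/s and angular speed of sander below 0.2 rad/s and contact force between the fingers and sander above 3 N and contact force between the fingers and battery below 0.5 N and contact force between sander and tray below 0.1 N and z of battery in the frame of shoe_seat below 0.003 m and distance between battery and shoe_seat below 0.007 m and distance of each of tape_measure, crate, level, offcut from where it was at the start of the episode below 0.03 m); the arm keeps its last pose, push and grip.
It fails at once if a bystander is shoved away (distance of any of tape_measure, crate, level, offcut from where it was at the start of the episode above 0.03 m).
It fails at once if the sander is tipped over (angle between sander's own z axis and vertical above 0.7 rad).
It also fails if it takes over 70 s, if anything falls off the work surface, if the arm or the gripper's body presses on something with over 40 N, if the wrist force passes 120 N, or if a joint passes its speed limit or range.

## Working session

There is one attempt and no reset: what is moved stays moved. The work goes in short steps, Python scripts to look and compute and a shell command to move; the robot and the scene stay as the last step left them, time stands still between calls to the robot, and variables do not carry over. Pictures are saved under pics/ and viewed, and the job is handed in when it is done.

```bash
mkdir -p pics; ls
python3 - <<'E'
from rig import bot
import cv2
o=bot.get_obs(); print(o)
for n in ("scene","top","wrist"):
    im=bot.capture(n); cv2.imwrite(f"pics/{n}0.png",im[:,:,::-1])
    print(n,bot.camera_model(n))
E
```

```text
pics
{'time': 0.0, 'qpos': array([-6.38276294e+01,  1.38326422e+01,  2.12150611e-01,  7.65036192e+01,
       -1.60429708e-03,  8.99992999e+01]), 'joint_vel': array([ 0.00761913, -0.02861944, -0.02833559, -0.06423966,  0.02381883,
        0.03377002]), 'joint_efforts': array([ 1.11519639e-03, -3.72322190e+01,  2.52404702e+01,  1.69816188e-02,
        1.54051045e-04,  4.87367629e-06]), 'tcp_pos': array([ 220.23812984, -448.14762082,  230.39871508]), 'orientation': array([-1.79875889e+02,  1.60277674e-03,  2.61730742e+01]), 'force': array([-0.05427013, -1.02491474, -0.67763736]), 'torque': array([ 0.03359417, -0.03037859, -0.00087188]), 'grip_width': 85.69525895224984}
scene {'fx': 413.236613418538, 'fy': 413.236613418538, 'cx': 313.15219827750497, 'cy': 199.6833636720545, 'distortion': array([-0.04279799,  0.        ,  0.        ,  0.        ,  0.        ]), 'R': array([[ 0.2412523 ,  0.9704608 ,  0.00177858],
       [ 0.70624833, -0.17431268, -0.68616935],
       [-0.66559043,  0.16679605, -0.72743966]]), 't': array([-153.61855603, -367.87161258, 1574.9336516 ])}
top {'fx': 418.766455
[... 230 characters left out ...]
     [-0.99384077, -0.00673848, -0.11061249],
       [ 0.11064206, -0.00418494, -0.99385151]]), 't': array([ -22.08788713,  621.74166998, 1266.77279243])}
wrist {'fx': 293.88180779332, 'fy': 293.88180779332, 'cx': 319.8563276594138, 'cy': 199.71724315313887, 'distortion': array([-0.03041611,  0.        ,  0.        ,  0.        ,  0.        ]), 'hand_eye': array([[-1.32664878e-03, -9.58497090e-01, -2.85099227e-01,
         7.32881612e+01],
       [ 9.99999117e-01, -1.29222838e-03, -3.08841468e-04,
         1.92960070e-01],
       [-7.23896637e-05, -2.85099385e-01,  9.58497958e-01,
        -1.42145653e+02],
       [ 0.00000000e+00,  0.00000000e+00,  0.00000000e+00,
         1.00000000e+00]])}
```

View pics/scene0.png

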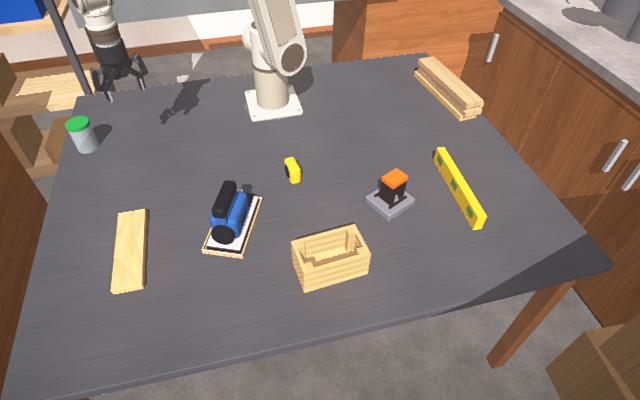

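View pics/top0.png

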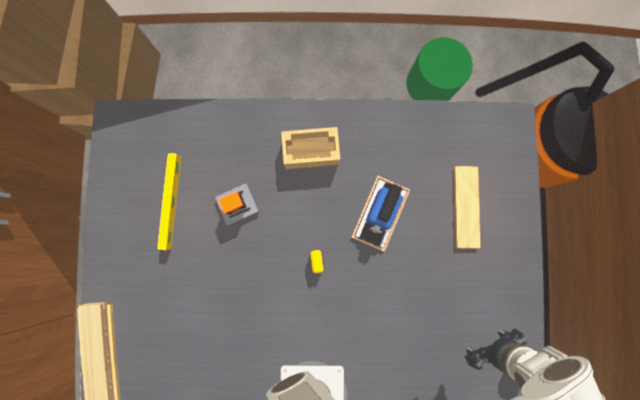

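View pics/wrist0.png

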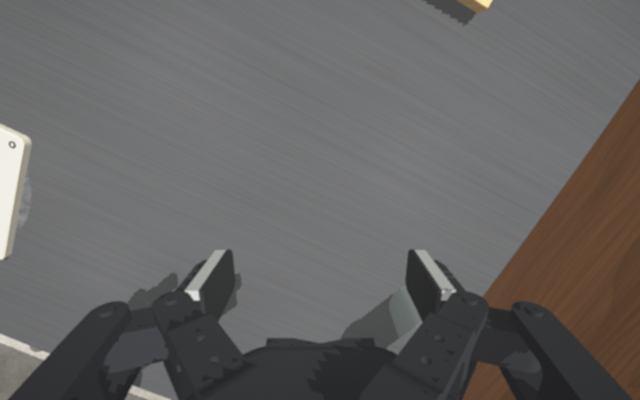

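```bash
cat > h.py <<'E'
import numpy as np, cv2
from rig import bot
from scipy.spatial.transform import Rotation as Ro
def cam(n,obs=None):
    m=bot.camera_model(n); K=np.array([[m['fx'],0,m['cx']],[0,m['fy'],m['cy']],[0,0,1]]); d=np.array(m['distortion'])
    if n!='wrist':
        R=m['R'];t=m['t']
    else:
        T=np.eye(4);T[:3,:3]=Ro.from_euler('xyz',obs['orientation'],degrees=True).as_matrix();T[:3,3]=obs['tcp_pos']
        W=np.linalg.inv(T@m['hand_eye']);R=W[:3,:3];t=W[:3,3]
    return K,d,R,t
def plane(px,z,C):
    K,d,R,t=C
    u=cv2.undistortPoints(np.array(px,float).reshape(-1,1,2),K,d).reshape(-1,2)
    r=np.c_[u,np.ones(len(u))]@R; c=-R.T@t
    s=(z-c[2])/r[:,2]; return c+s[:,None]*r
def proj(X,C):
    K,d,R,t=C
    return cv2.projectPoints(np.array(X,float).reshape(-1,1,3),cv2.Rodrigues(R)[0],t,K,d)[0].reshape(-1,2)
def shot(n,name):
    o=bot.get_obs(); im=bot.capture(n)[:,:,::-1].copy(); cv2.imwrite(f'pics/{name}.png',im); return o,im
E
python3 - <<'E'
from h import *
im=cv2.imread('pics/top0.png');C=cam('top')
hsv=cv2.cvtColor(im,cv2.COLOR_BGR2HSV)
m=cv2.inRange(hsv,(5,180,150),(15,255,255)); m[:, 500:]=0;m[300:]=0
c=max(cv2.findContours(m,0,1)[0],key=cv2.contourArea);r=cv2.minAreaRect(c);print(r)
print('cap',plane([r[0]],106,C), plane(cv2.boxPoints(r),106,C))
a=im[180:240,200:280];cv2.imwrite('pics/z.png',np.hstack([cv2.resize(a,(400,300),interpolation=2),cv2.resize(im[170:255,340:425],(400,300),interpolation=2)]))
m=cv2.inRange(hsv,(100,120,60),(130,255,255))[170:260,340:430]
c=max(cv2.findContours(m,0,1)[0],key=cv2.contourArea);print(cv2.minAreaRect(c))
E
```

```text
((235.49606323242188, 205.339599609375), (10.635360717773438, 22.47220802307129), 32.2756462097168)
cap [[583.38723929 225.74405378 106.        ]] [[563.51744564 256.29814669 106.        ]
 [619.9163606  222.29296634 106.        ]
 [603.27856752 195.19689026 106.        ]
 [547.06961405 229.22270556 106.        ]]
((44.78994369506836, 37.20414352416992), (23.923078536987305, 38.23077392578125), 22.61986541748047)
```

View pics/z.png

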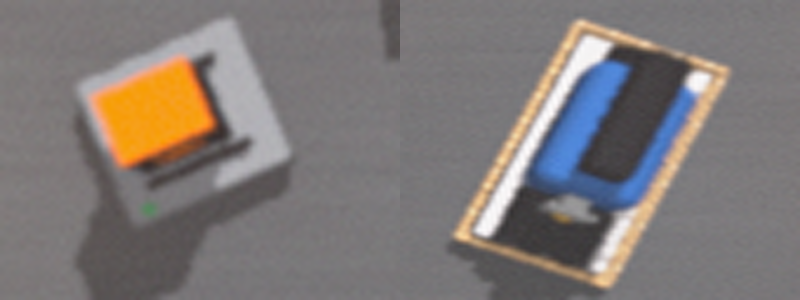

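```bash
cat >> h.py <<'E'
def rel(c,t):
    # c,t=(x,y,z,yawdeg), tool down; prints shift in tool axes and rz
    T=lambda p:Ro.from_euler('xyz',[180,0,p[3]],degrees=True)
    d=T(c).inv().apply(np.array(t[:3])-np.array(c[:3])); rv=(T(c).inv()*T(t)).as_rotvec()
    print('shift',d.round(1),'rv',rv.round(4)); return d,rv
E
python3 - <<'E'
from h import *
C=cam('top')
print(plane([[230.6,202.4]],106,C)); print(plane([(381,213)],100,C))
print('rail',plane([(340+565/400*85/1, 0)],85,C) if 0 else plane([(340+565-400 and 340+(565-400)/400*85,170+210/300*85)],89,C))
rel((220.5,-448.7,231.3,26.17),(570,225,270,17))
im=cv2.imread('pics/scene0.png'); cv2.imwrite('pics/z2.png',np.hstack([cv2.resize(im[160:220,360:420],(400,400),interpolation=2),cv2.resize(im[170:260,195:270],(400,400),interpolation=2)]))
E
```

```text
[[591.95331726 240.50142087 106.        ]]
[[ 564.16464842 -202.47340803  100.        ]]
rail [[ 515.8969967  -186.09616803   89.        ]]
shift [ 610.8 -450.5  -38.7] rv [-0.   -0.    0.16]
```

View pics/z2.png

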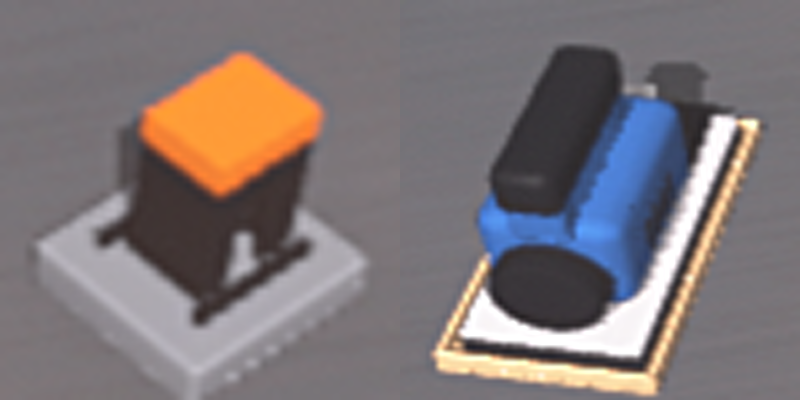

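```bash
python3 -m pendant '[[[40,-30,-10,0,0,0,85],[80,-60,-20,0,0,0,85],[120,-90,-30,0,0,0,85],[160,-120,-38.7,0,0,0,85],[200,-150,-38.7,0,0,0,85]]]'
python3 -m pendant '[[[40,-30,0,0,0,0,85],[80,-60,0,0,0,0,85],[120,-90,0,0,0,0,85],[160,-120,0,0,0,0,85],[200,-150,0,0,0,0,85]]]'
python3 -m pendant '[[[42,-30,0,0,0,0.04,85],[84,-60,0,0,0,0.08,85],[126,-90,0,0,0,0.12,85],[168,-120,0,0,0,0.16,85],[210.8,-150.5,0,0,0,0.16,85]]]'
python3 -m pendant '[[[0,0,0,0,0,0,85],[0,0,0,0,0,0,85],[0,0,0,0,0,0,85],[0,0,0,0,0,0,85],[0,0,0,0,0,0,85]]]'
python3 - <<'E'
from h import *
o,im=shot('wrist','w1'); print(o['tcp_pos'],o['orientation'],o['time'])
E
```

```text
time: 0.78
tcp_pos: [334.6, -224.7, 270.6]
orientation: [179.9, -0.0, 26.1]
force: [0.5, 0.1, 0.0]
grip_width: 85.3
time: 1.4
tcp_pos: [447.6, -1.5, 269.9]
orientation: [180.0, 0.0, 26.2]
force: [0.7, -0.4, -0.0]
grip_width: 85.0
time: 2.02
tcp_pos: [577.2, 206.9, 269.6]
orientation: [-179.0, 0.1, 19.3]
force: [-0.5, -0.7, 0.8]
grip_width: 84.9
time: 2.65
tcp_pos: [576.8, 204.3, 270.7]
orientation: [-179.0, -0.0, 19.1]
force: [-0.5, -0.1, -0.5]
grip_width: 84.9
[576.79522011 204.2757595  270.71802089] [-1.79019499e+02 -3.50776507e-02  1.90686499e+01] 2.65
```

View pics/w1.png

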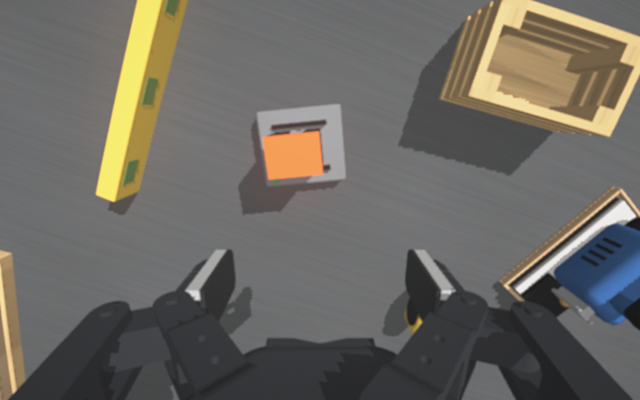

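```bash
cat >> h.py <<'E'
def quad(mask,minA=100):
    c=max(cv2.findContours(mask,0,1)[0],key=cv2.contourArea); 
    return cv2.minAreaRect(cv2.convexHull(c)),cv2.contourArea(c),c
def rect3(r,z,C):
    P=plane(cv2.boxPoints(r),z,C)[:,:2]; c=P.mean(0); e=[P[1]-P[0],P[2]-P[1]]
    out=[(round(np.linalg.norm(v),1),round(np.degrees(np.arctan2(v[1],v[0]))%180,2)) for v in e]
    return c.round(1),out
E
cat > bat.py <<'E'
from h import *
import sys
def bat(im,C,z=106):
    hsv=cv2.cvtColor(im,cv2.COLOR_BGR2HSV)
    m=cv2.inRange(hsv,(3,140,120),(17,255,255))
    r,A,c=quad(m); return r,A,rect3(r,z,C)
E
python3 - <<'E'
from bat import *
o=bot.get_obs(); im=cv2.imread('pics/w1.png'); C=cam('wrist',o)
print(bat(im,C)); print(im[155,295],cv2.cvtColor(im,cv2.COLOR_BGR2HSV)[155,295])
# charger: grey, bright
b=im[80:215,230:370].astype(int)
m=((b.min(2)>105)&(b.max(2)-b.min(2)<25)).astype(np.uint8)*255
r,A,c=quad(m); r=((r[0][0]+230,r[0][1]+80),r[1],r[2]); print(r,A,rect3(r,26,C))
cv2.imwrite('pics/z3.png',cv2.resize(im[80:215,230:370],(700,675),interpolation=2)[:600])
E
```

```text
(((292.95123291015625, 154.56097412109375), (44.614341735839844, 56.9826774597168), 83.6598129272461), 2353.0, (array([595.8, 243.7]), [(np.float64(58.6), np.float64(115.17)), (np.float64(46.2), np.float64(25.45))]))
[ 88 158 245] [ 13 163 245]
((299.5, 147.0), (134.0, 139.0), 90.0) 12975.5 (array([590.1, 242.2]), [(np.float64(171.8), np.float64(108.81)), (np.float64(174.2), np.float64(21.63))])
```

View pics/z3.png

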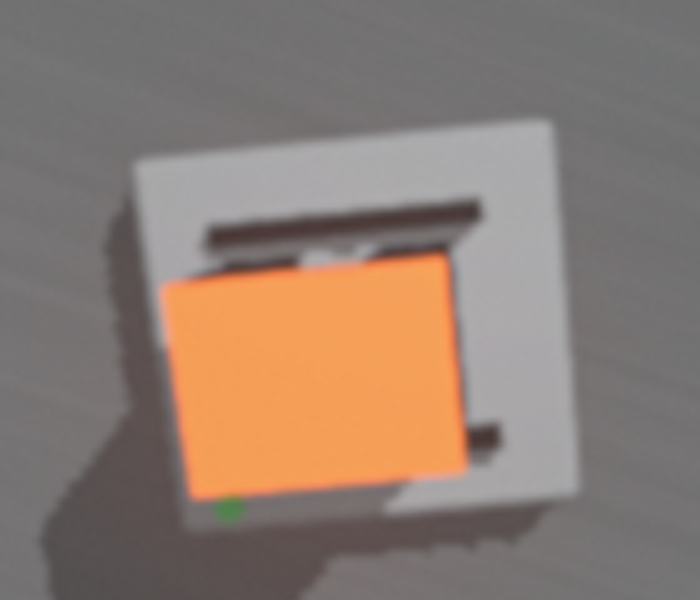

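```bash
cat >> h.py <<'E'
def go(t,o=None):
    o=o or bot.get_obs()
    Rc=Ro.from_euler('xyz',o['orientation'],degrees=True); Rt=Ro.from_euler('xyz',[180,0,t[3]],degrees=True)
    print('shift',Rc.inv().apply(np.array(t[:3])-o['tcp_pos']).round(1),'rv',(Rc.inv()*Rt).as_rotvec().round(4),'at',o['tcp_pos'].round(1),o['orientation'].round(2),o['time'],o['grip_width'].round(1),'F',o['force'].round(1))
E
python3 - <<'E'
from h import *
C=cam('wrist',bot.get_obs())
q=np.array([(135,160),(553,120),(580,493),(185,530)])/5+[230,80]
P=plane(q,26,C)[:,:2];print(P,P.mean(0)); 
for i in range(4):
    v=P[(i+1)%4]-P[i];print(np.linalg.norm(v),np.degrees(np.arctan2(v[1],v[0])))
go((595,243,225,25.4))
E
```

```text
[[619.66690993 308.01753506]
 [663.16496757 211.00769667]
 [575.72286109 171.2758352 ]
 [530.79301508 268.96382768]] [597.33693842 239.81622366]
106.315519858368 -65.84910328587965
96.04552462914 -155.56394730383772
107.52504330264362 114.69922039768804
97.07605907225573 23.72204722358039Traceback (most recent call last):
  File "<stdin>", line 7, in <module>
  File "h.py", line 37, in go
    print('shift',Rc.inv().apply(np.array(t[:3])-o['tcp_pos']).round(1),'rv',(Rc.inv()*Rt).as_rotvec().round(4),'at',o['tcp_pos'].round(1),o['orientation'].round(2),o['time'],o['grip_width'].round(1),'F',o['force'].round(1))
                                                                                                                                                                               ^^^^^^^^^^^^^^^^^^^^^
AttributeError: 'float' object has no attribute 'round'
```

```bash
sed -i "s/o\['grip_width'\].round(1)/round(float(o['grip_width']),1)/" h.py
python3 - <<'E'
from h import *
go((595,243,225,24.9))
E
```

```text
shift [ 29.8 -29.8  46.1] rv [-0.0171 -0.0013 -0.1015] at [576.8 204.4 270.6] [-1.7902e+02 -3.0000e-02  1.9080e+01] 2.7 85.1 F [ 0.1 -0.3  1. ]
```

```bash
python3 -m pendant '[[[10,-10,15,-0.006,0,-0.03,85],[20,-20,30,-0.012,0,-0.06,85],[29.8,-29.8,46.1,-0.017,0,-0.1015,85],[29.8,-29.8,46.1,-0.017,0,-0.1015,85],[29.8,-29.8,46.1,-0.017,0,-0.1015,85]]]'
python3 - <<'E'
from bat import *
o,im=shot('wrist','w2'); C=cam('wrist',o)
go((595,243,225,24.9),o)
print(bat(im,C))
E
```

```text
time: 3.32
tcp_pos: [595.0, 243.6, 224.1]
orientation: [180.0, 0.0, 25.0]
force: [-0.6, -0.3, -0.2]
grip_width: 85.0
shift [-0.3  0.6 -0.9] rv [0.0001 0.0003 0.0009] at [595.  243.6 224.1] [1.7999e+02 2.0000e-02 2.4950e+01] 3.325 85.0 F [-0.6 -0.3 -0.2]
(((319.5, 193.5), (51.0, 63.0), 90.0), 3083.0, (array([596. , 244.3]), [(np.float64(56.4), np.float64(114.88)), (np.float64(48.6), np.float64(26.6))]))
```

View pics/w2.png

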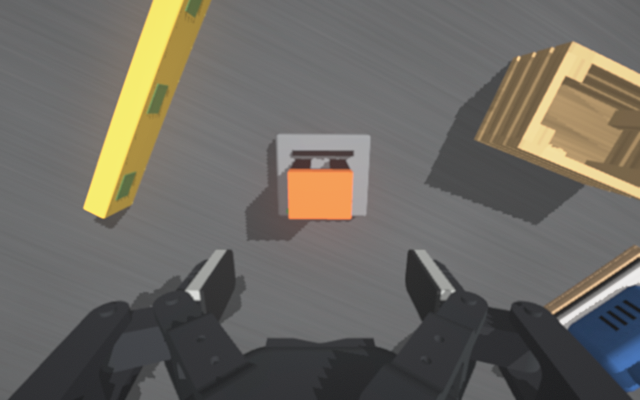

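Run:
```python
from bat import *
im=cv2.imread('pics/w2.png');C=cam('wrist',bot.get_obs())
print(im[160:226:1,320].tolist())
s=cv2.resize(im[120:230,260:385],(750,660),interpolation=2);cv2.imwrite('pics/z4.png',s[:600])
```

```text
[[165, 164, 167], [170, 169, 171], [170, 169, 172], [170, 168, 171], [170, 169, 173], [169, 168, 171], [162, 161, 164], [145, 143, 147], [115, 120, 151], [83, 112, 188], [70, 117, 214], [72, 127, 227], [83, 146, 243], [88, 158, 246], [88, 158, 245], [88, 158, 245], [88, 158, 245], [88, 158, 245], [88, 158, 245], [89, 159, 245], [88, 158, 245], [88, 158, 245], [88, 159, 245], [88, 158, 245], [89, 159, 245], [88, 159, 245], [87, 157, 245], [88, 158, 245], [88, 158, 245], [88, 158, 245], [88, 158, 245], [87, 158, 245], [87, 157, 245], [87, 156, 245], [87, 157, 245], [87, 157, 245], [87, 157, 245], [87, 157, 245], [87, 156, 245], [87, 157, 245], [87, 156, 245], [87, 157, 245], [87, 157, 245], [87, 157, 245], [87, 157, 245], [87, 157, 245], [87, 157, 245], [87, 157, 245], [87, 157, 245], [87, 157, 245], [86, 157, 245], [86, 156, 245], [87, 157, 245], [86, 157, 245], [86, 157, 245], [86, 157, 245], [87, 158, 246], [84, 151, 247], [81, 129, 228], [78, 100, 156], [83, 87, 108], [97, 97, 109], [108, 108, 120], [111, 112, 124], [112, 113, 123], [114, 115, 125]]
```

View pics/z4.png

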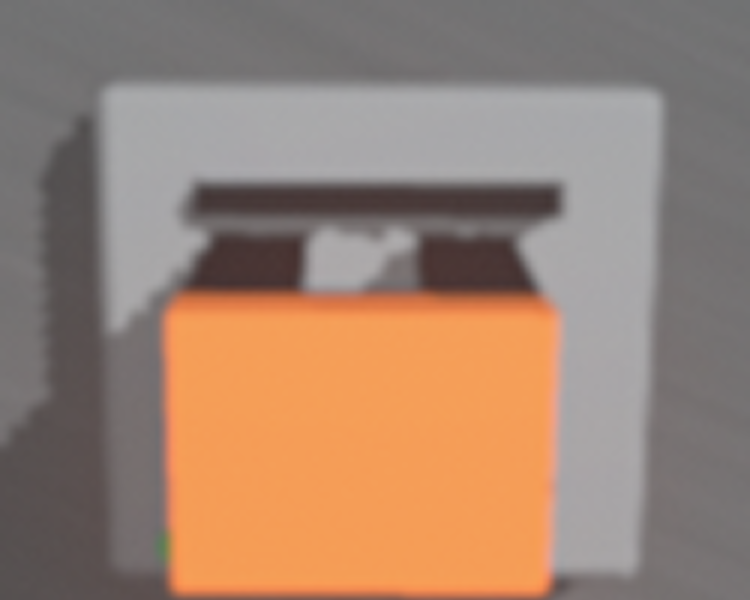

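Run:
```python
from bat import *
o=bot.get_obs();C=cam('wrist',o)
P=plane([(287.3,171),(353,171),(351.7,219),(288.2,219)],106,C)[:,:2];print(P.mean(0))
for i in range(4):
    v=P[(i+1)%4]-P[i];print(np.linalg.norm(v).round(1),np.degrees(np.arctan2(v[1],v[0])).round(1))
# charger corners top z=26
P=plane([(260+103/6,120+90/6),(260+660/6,120+90/6),(260+635/6,120+573/6),(260+112/6,120+573/6)],26,C)[:,:2];print(P.mean(0))
for i in range(4):
    v=P[(i+1)%4]-P[i];print(np.linalg.norm(v).round(1),np.degrees(np.arctan2(v[1],v[0])).round(1))
```

```text
[595.1547878  243.13776895]
59.2 -65.1
46.0 -154.8
60.0 114.9
46.0 24.1
[597.13616146 240.26893732]
105.7 -65.1
97.1 -155.4
107.3 114.9
97.1 23.6
```

Run:
```python
from h import *
go((591.7,241.1,73,24.9))
```

```text
shift [ -4.3   0.7 151.7] rv [ 0.0001 -0.0009  0.0006] at [595.2 243.5 224.8] [ 1.7999e+02 -5.0000e-02  2.4930e+01] 3.375 84.9 F [0.1 0.6 0. ]
```

```bash
python3 -m pendant '[[[-4.3,0.7,40,0,0,0,85],[-4.3,0.7,80,0,0,0,85],[-4.3,0.7,110,0,0,0,85],[-4.3,0.7,135,0,0,0,85],[-4.3,0.7,151.7,0,0,0,85]]]'
python3 -m pendant '[[[0,0,0,0,0,0,85],[0,0,0,0,0,0,70],[0,0,0,0,0,0,60],[0,0,0,0,0,0,45],[0,0,0,0,0,0,40]]]'
python3 -m pendant '[[[0,0,0,0,0,0,40],[0,0,0,0,0,0,40],[0,0,0,0,0,0,40],[0,0,0,0,0,0,40],[0,0,0,0,0,0,40]]]'
python3 - <<'E'
from h import *
o,im=shot('wrist','w3'); go((591.7,241.1,73,24.9),o)
E
```

```text
time: 4.0
tcp_pos: [591.6, 240.6, 72.3]
orientation: [-180.0, -0.0, 24.9]
force: [0.1, -0.8, 0.1]
grip_width: 85.1
time: 4.62
tcp_pos: [592.7, 241.8, 74.6]
orientation: [-180.0, -0.2, 24.9]
force: [-0.1, 1.4, 5.6]
grip_width: 57.5
time: 5.25
tcp_pos: [592.7, 241.8, 74.6]
orientation: [-180.0, -0.2, 24.9]
force: [-0.7, 1.3, 6.5]
grip_width: 57.2
shift [-1.2  0.2  1.6] rv [-0.0001 -0.0041  0.0008] at [592.7 241.8  74.6] [-180.     -0.23   24.95] 5.25 57.2 F [-0.7  1.3  6.5]
```

View pics/w3.png

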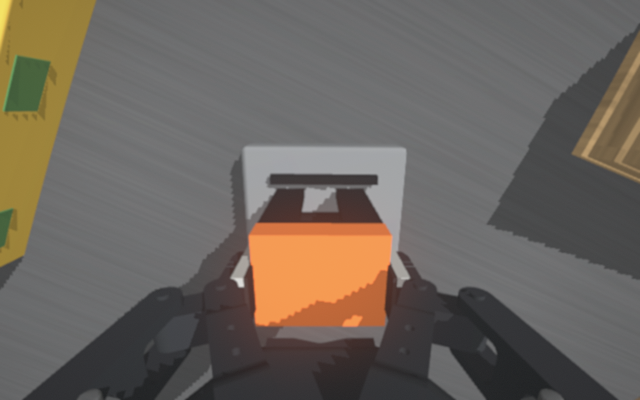

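```bash
python3 - <<'E'
from h import *
C=cam('top')
q=[(340+(x-400)*85/400,170+y*85/300) for x,y in [(580,20),(728,68),(608,285),(457,238)]]
P=plane(q,16,C)[:,:2];print(P.mean(0))
for i in range(4):
    v=P[(i+1)%4]-P[i];print(np.linalg.norm(v).round(1),np.degrees(np.arctan2(v[1],v[0])).round(1))
E
python3 -m pendant '[[[0,0,-15,0,0,0,40],[0,0,-30,0,0,0,40],[0,0,-60,0,0,0,40],[0,0,-105,0,0,0,40],[0,0,-150,0,0,0,40]]]'
```

```text
[ 569.98701313 -216.19433345]
108.9 -113.2
211.3 156.8
108.5 67.7
213.0 -23.1
time: 5.92
tcp_pos: [591.1, 240.8, 224.4]
orientation: [-180.0, 0.0, 24.9]
force: [0.5, 0.5, -2.1]
grip_width: 56.8
```

Run:
```python
from h import *
go((487,-181,262,-22.8))
```

```text
shift [-272.2  338.6  -37.6] rv [-0.      0.      0.8329] at [591.1 240.8 224.4] [-180.      0.     24.92] 5.925 56.8 F [ 0.5  0.5 -2.1]
```

```bash
python3 -m pendant '[[[-20,25,-8,0,0,0.06,40],[-46,57,-18,0,0,0.13,40],[-74,92,-28,0,0,0.22,40],[-105,131,-38,0,0,0.32,40],[-136,169,-38,0,0,0.42,40]]]'
python3 - <<'E'
from h import *
go((487,-181,262,-22.8))
E
```

```text
time: 6.55
tcp_pos: [539.7, 17.8, 262.4]
orientation: [-179.5, -0.2, 1.7]
force: [0.9, -0.6, -2.0]
grip_width: 57.3
shift [-58.5 197.2  -1.5] rv [-0.0094 -0.0012  0.4269] at [539.7  17.8 262.4] [-179.49   -0.18    1.66] 6.55 57.3 F [ 0.9 -0.6 -2. ]
```

```bash
python3 -m pendant '[[[-15,50,0,-0.005,0,0.11,40],[-30,100,0,-0.009,0,0.22,40],[-45,150,0,-0.009,0,0.33,40],[-56,185,-1,-0.009,0,0.40,40],[-58.5,197.2,-1.5,-0.009,0,0.427,40]]]'
python3 -m pendant '[[[0,0,0,0,0,0,40],[0,0,0,0,0,0,40],[0,0,0,0,0,0,40],[0,0,0,0,0,0,40],[0,0,0,0,0,0,40]]]'
python3 - <<'E'
from h import *
o,im=shot('wrist','w4');go((487,-181,262,-22.8),o); shot('top','t4')
cv2.imwrite('pics/w4z.png',cv2.resize(im[0:250,150:500],(700,500),interpolation=2))
E
```

```text
time: 7.18
tcp_pos: [482.4, -191.9, 261.0]
orientation: [-179.5, 0.1, -21.9]
force: [-0.5, 0.3, -1.8]
grip_width: 57.5
time: 7.8
tcp_pos: [483.5, -189.5, 260.3]
orientation: [-179.5, 0.1, -21.6]
force: [0.2, -0.2, -2.8]
grip_width: 56.8
shift [ 0.1 -9.2 -1.6] rv [-0.0089  0.0017  0.0203] at [ 483.5 -189.5  260.3] [-1.7949e+02  9.0000e-02 -2.1640e+01] 7.8 56.8 F [ 0.2 -0.2 -2.8]
```

View pics/w4.png

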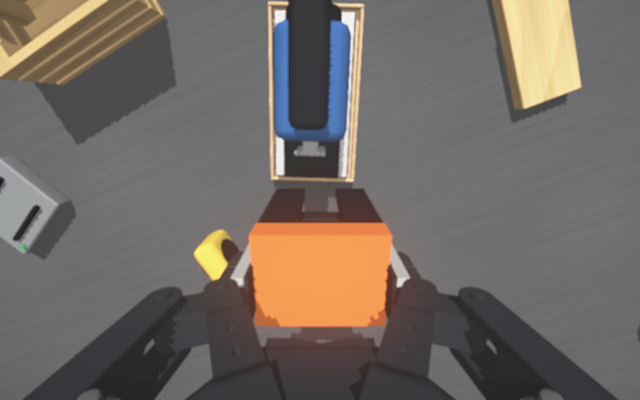

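View pics/w4z.png

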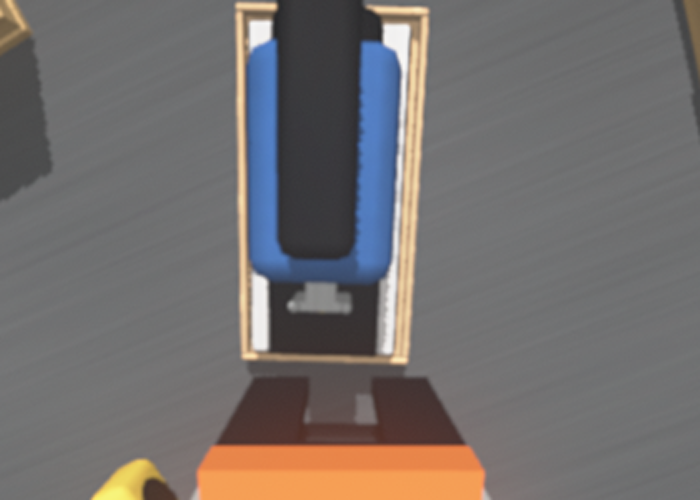

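Run:
```python
from h import *
im=cv2.imread('pics/w4.png')
a=cv2.resize(im[125:195,260:370],(770,490),interpolation=cv2.INTER_CUBIC)
a=cv2.convertScaleAbs(a,alpha=1.5,beta=20);cv2.imwrite('pics/z5.png',a)
b=cv2.resize(im[180:335,240:400],(620,600),interpolation=cv2.INTER_CUBIC)
cv2.imwrite('pics/z6.png',cv2.convertScaleAbs(b,alpha=1.5,beta=20))
```

```text
(no output)
```

View pics/z5.png

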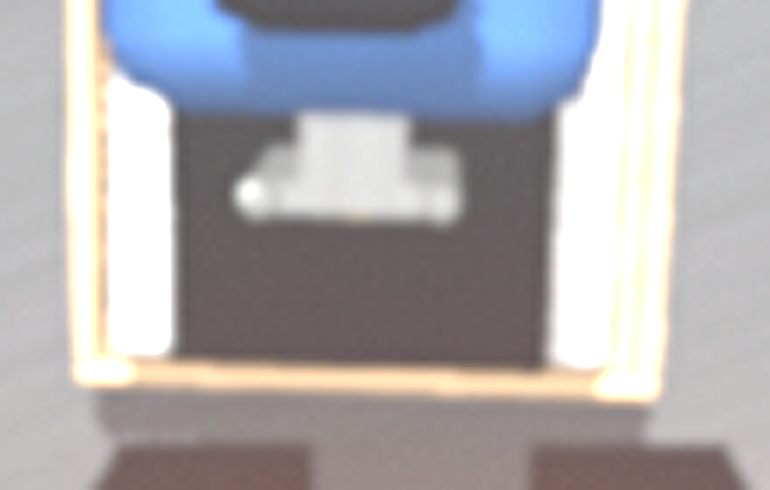

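View pics/z6.png

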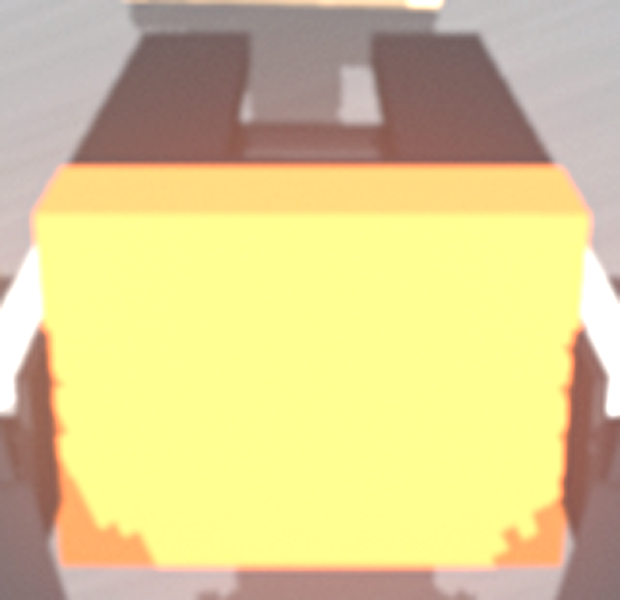

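```bash
cat > m4.py <<'E'
from h import *
o=dict(tcp_pos=np.array([483.5,-189.5,260.3]),orientation=np.array([-179.49,.09,-21.64]))
C=cam('wrist',o)
T=Ro.from_euler('xyz',[180,0,-21.64],degrees=True)
def tool(P): return T.inv().apply(P-o['tcp_pos']).round(1)
f=lambda x,y:(260+x/7,125+y/7)
g=lambda x,y:(240+x/3.875,180+y/3.871)
print('batt top (in tool xy)',*tool(plane([g(40,212),g(583,212),g(563,567),g(62,567)],291.7,C)))
print('batt bottom front',*tool(plane([g(143,33),g(482,33),g(250,33),g(372,33)],211.7,C)))
print('rail back top edge (z89)',*tool(plane([f(240,218),f(460,218),f(349,218)],89,C)))
print('rail stem at front, mid',*tool(plane([f(300,115),f(412,115)],89,C)))
print('tray back outer z16',*tool(plane([f(73,385),f(660,400)],16,C)))
w=lambda x,y:(150+x/2,y/2)
print('tray corners z16', P:=plane([w(237,5),w(428,10),w(407,362),w(241,358)],16,C), 'ctr',P.mean(0))
for i in range(4):
    v=P[(i+1)%4]-P[i];print(np.linalg.norm(v).round(1),np.degrees(np.arctan2(v[1],v[0])).round(1))
print('ledge z36',*tool(plane([f(177,300),f(553,300)],36,C)))
H=plane([w(279,200),w(358,200),w(284,60),w(362,60)],150,C);print('handle edges z150',*tool(H))
print('handle yaw',[np.degrees(np.arctan2(*(H[i+2]-H[i])[[1,0]])).round(2) for i in (0,1)], 'back', tool(plane([w(316,258)],150,C)))
E
python3 m4.py
```

```text
batt top (in tool xy) [ 25.3 -28.6 -31.4] [ 25.5  28.6 -31.4] [-19.7  29.5 -31.4] [-20.  -29.3 -31.4]
batt bottom front [ 24.2 -29.7  48.6] [24.3 28.9 48.6] [ 24.2 -11.1  48.6] [24.2  9.9 48.6]
rail back top edge (z89) [ 28.2 -29.3 171.3] [ 28.2   4.2 171.3] [ 28.2 -12.7 171.3]
rail stem at front, mid [ 43.7 -19.9 171.3] [ 43.7  -3.  171.3]
tray back outer z16 [-14.5 -69.4 244.3] [-17.4  43.6 244.3]
tray corners z16 [[ 688.83817216 -204.27834376   16.        ]
 [ 645.15210451 -305.95646747   16.        ]
 [ 453.11823314 -223.20014546   16.        ]
 [ 496.83191656 -120.28606333   16.        ]] ctr [ 570.98510659 -213.430255     16.        ]
110.7 -113.3
209.1 156.7
111.8 67.0
209.6 -23.6
ledge z36 [  5.7 -46.2 224.3] [  5.8  21.6 224.3]
handle edges z150 [ 83.  -26.2 110.3] [ 82.9   6.1 110.3] [134.6 -22.8 110.3] [134.5   7.3 110.3]
handle yaw [np.float64(-25.38), np.float64(-22.97)] back [[ 59.8 -11.3 110.3]]
```

Run:
```python
from h import *
go((504,-183.8,180,-23.3))
```

```text
shift [ 17.  -12.4  80.3] rv [-0.0088  0.0018  0.0285] at [ 483.4 -189.7  260.3] [-1.7949e+02  9.0000e-02 -2.1670e+01] 7.9 57.0 F [ 0.9 -0.4 -2.8]
```

```bash
python3 -m pendant '[[[8,-6,5,-0.0088,0.0018,0.015,40],[17,-12.4,20,-0.0088,0.0018,0.0285,40],[17,-12.4,45,-0.0088,0.0018,0.0285,40],[17,-12.4,70,-0.0088,0.0018,0.0285,40],[17,-12.4,80.3,-0.0088,0.0018,0.0285,40]]]'
python3 -m pendant '[[[0,0,0,0,0,0,40],[0,0,0,0,0,0,40],[0,0,0,0,0,0,40],[0,0,0,0,0,0,40],[0,0,0,0,0,0,40]]]'
python3 - <<'E'
from h import *
o,im=shot('wrist','w5');go((504,-183.8,180,-23.3),o)
a=cv2.resize(im[0:260,190:450],(600,600),interpolation=cv2.INTER_CUBIC)
cv2.imwrite('pics/z7.png',cv2.convertScaleAbs(a,alpha=1.6,beta=15))
E
```

```text
time: 8.52
tcp_pos: [497.1, -197.8, 177.2]
orientation: [-179.3, 0.3, -22.0]
force: [-0.4, 0.1, -3.2]
grip_width: 57.2
time: 9.15
tcp_pos: [498.3, -198.1, 180.5]
orientation: [-179.3, -0.0, -22.0]
force: [-0.7, 0.5, -2.7]
grip_width: 57.3
shift [ -0.1 -15.4   0.7] rv [-0.0122 -0.0005  0.0224] at [ 498.3 -198.1  180.5] [-1.793e+02 -4.000e-02 -2.202e+01] 9.15 57.3 F [-0.7  0.5 -2.7]
```

View pics/z7.png

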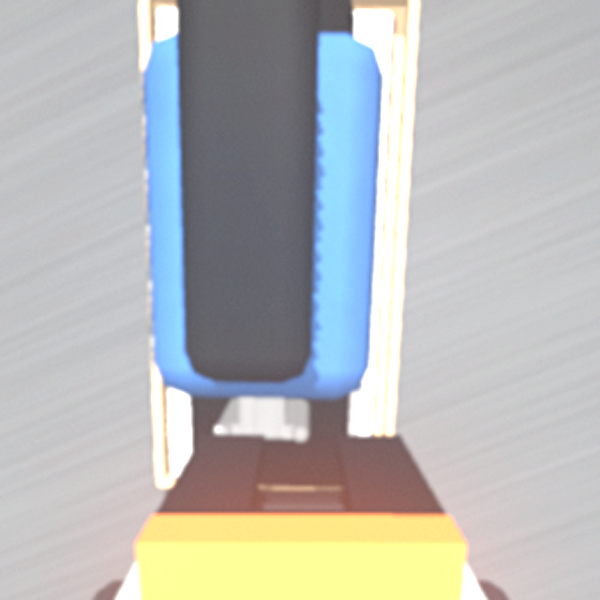

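Run:
```python
from h import *
o=bot.get_obs();print(o['qpos'].round(3),o['joint_vel'].round(2),o['joint_efforts'].round(2))
```

```text
[-22.074  19.373   0.227  70.827   0.698 179.945] [ 0.07  0.12 -0.22  0.02 -0.04 -0.07] [ -0.   -42.6   25.55  -0.     0.05   0.  ]
```

Run:
```python
from h import *
go((540,80,240,20))
C=cam('top');print(plane([(317,262)],31,C),plane([(310,147)],85,C),plane([(167,200)],55,C))
```

```text
shift [ -65.6 -274.1  -56.3] rv [-0.0115 -0.0049 -0.7334] at [ 498.3 -198.1  180.4] [-1.793e+02 -3.000e-02 -2.202e+01] 9.2 57.3 F [-0.1  0.2 -2.5]
[[417.02472327 -14.96378983  31.        ]] [[764.14663092   8.61608349  85.        ]] [[602.62628227 450.63503753  55.        ]]
```

```bash
python3 -m pendant '[[[0,0,-40,0,0,0,40],[-5,-20,-60,-0.006,0,-0.05,40],[-17,-70,-62,-0.0115,-0.005,-0.17,40],[-29,-120,-62,-0.0115,-0.005,-0.30,40],[-40,-165,-60,-0.0115,-0.005,-0.43,40]]]'
python3 - <<'E'
from h import *
go((540,80,240,20))
E
```

```text
time: 9.82
tcp_pos: [523.0, -29.2, 242.5]
orientation: [-179.9, 0.1, 2.9]
force: [0.9, -0.1, -3.2]
grip_width: 56.9
shift [  22.4 -108.2    2.6] rv [-0.0011  0.0009 -0.2991] at [523.  -29.2 242.5] [-1.7994e+02  6.0000e-02  2.8600e+00] 9.825 56.9 F [ 0.9 -0.1 -3.2]
```

```bash
python3 -m pendant '[[[9,-43,2,0,0,-0.12,40],[18,-85,2.6,0,0,-0.24,40],[22.4,-108.2,2.6,0,0,-0.299,40],[22.4,-108.2,20,0,0,-0.299,40],[22.4,-108.2,60,0,0,-0.299,40]]]'
python3 - <<'E'
from h import *
go((540,80,55,20))
E
```

```text
time: 10.45
tcp_pos: [541.9, 79.4, 183.6]
orientation: [-180.0, -0.2, 19.8]
force: [0.5, -0.1, -2.2]
grip_width: 57.2
shift [ -2.1  -1.2 128.6] rv [-0.0004 -0.0039 -0.0031] at [541.9  79.4 183.6] [-179.98   -0.22   19.82] 10.45 57.2 F [ 0.5 -0.1 -2.2]
```

```bash
python3 -m pendant '[[[0,0,40,0,0,0,40],[0,0,80,0,0,0,40],[0,0,110,0,0,0,40],[0,0,125,0,0,0,40],[0,0,128.6,0,0,0,40]]]'
python3 -m pendant '[[[0,0,2,0,0,0,40],[0,0,3,0,0,0,40],[0,0,4,0,0,0,40],[0,0,5,0,0,0,40],[0,0,5,0,0,0,40]]]'
python3 - <<'E'
from h import *
go((540,80,48.6,20))
E
```

```text
time: 11.08
tcp_pos: [539.4, 78.5, 53.0]
orientation: [-179.9, 0.2, 19.8]
force: [0.3, 0.4, -2.6]
grip_width: 57.5
time: 11.7
tcp_pos: [539.8, 78.5, 48.7]
orientation: [-179.9, 0.1, 19.8]
force: [0.0, -0.7, -2.6]
grip_width: 57.1
shift [ 0.7 -1.3  0.1] rv [-0.0015  0.0014 -0.0043] at [539.8  78.5  48.7] [-1.7991e+02  8.0000e-02  1.9750e+01] 11.7 57.1 F [ 0.  -0.7 -2.6]
```

```bash
python3 -m pendant '[[[0,0,1,0,0,0,40],[0,0,2,0,0,0,40],[0,0,2.5,0,0,0,40],[0,0,2.5,0,0,0,40],[0,0,2.5,0,0,0,40]]]'
```

```text
time: 12.32
tcp_pos: [539.9, 78.6, 48.6]
orientation: [-179.9, 0.0, 19.7]
force: [-5.6, -0.3, 12.4]
grip_width: 57.0
```

```bash
python3 -m pendant '[[[0,0,-1.5,0,0,0,40],[0,0,-1.5,0,0,0,50],[0,0,-1.5,0,0,0,65],[0,0,-1.5,0,0,0,85],[0,0,-1.5,0,0,0,85]]]'
python3 -m pendant '[[[0,0,0,0,0,0,85],[0,0,0,0,0,0,85],[0,0,-40,0,0,0,85],[0,0,-90,0,0,0,85],[0,0,-140,0,0,0,85]]]'
python3 - <<'E'
from bat import *
o,im=shot('wrist','w6');go((540,80,190,20),o); C=cam('wrist',o)
print(bat(im,C,80))
cv2.imwrite('pics/z8.png',cv2.resize(im[120:240,250:390],(700,600),interpolation=2))
E
```

```text
time: 12.95
tcp_pos: [539.7, 78.5, 47.3]
orientation: [-179.9, 0.1, 19.7]
force: [-0.5, 0.8, 0.6]
grip_width: 84.9
time: 13.58
tcp_pos: [539.7, 78.3, 188.8]
orientation: [-179.9, 0.1, 19.8]
force: [1.4, -0.1, -0.2]
grip_width: 85.3
shift [ 0.8 -1.5 -1.2] rv [-0.0017  0.0024 -0.0043] at [539.7  78.3 188.8] [-1.799e+02  1.400e-01  1.975e+01] 13.575 85.3 F [ 1.4 -0.1 -0.2]
(((319.5, 193.0), (52.0, 67.0), 90.0), 3389.0, (array([543.3,  80.1]), [(np.float64(57.8), np.float64(109.69)), (np.float64(47.8), np.float64(21.52))]))
```

View pics/w6.png

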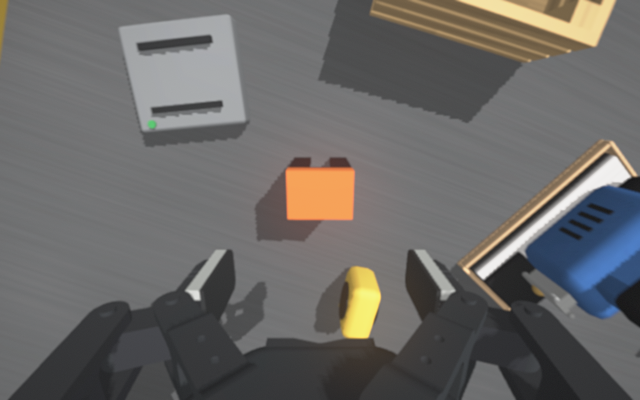

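View pics/z8.png

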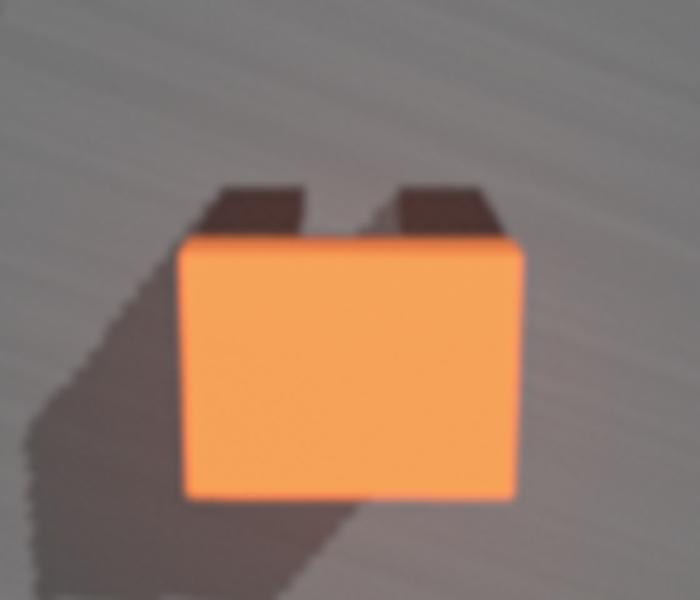

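```bash
for i in 1 2 3 4; do python3 -m pendant '[[[0,0,0,0,0,-0.157,85],[0,0,0,0,0,-0.314,85],[0,0,0,0,0,-0.471,85],[0,0,0,0,0,-0.628,85],[0,0,0,0,0,-0.785,85]]]'|grep -E 'ori|tcp'; done
python3 - <<'E'
from h import *
go((538.2,77.9,60,199.8))
E
```

```text
tcp_pos: [539.9, 78.4, 187.3]
orientation: [-179.9, 0.0, 65.0]
tcp_pos: [539.9, 78.4, 187.3]
orientation: [-179.9, -0.1, 110.0]
tcp_pos: [539.9, 78.4, 187.3]
orientation: [-180.0, -0.1, 155.0]
tcp_pos: [539.9, 78.4, 187.3]
orientation: [179.9, -0.1, -160.0]
shift [ 1.500e+00 -1.000e-01  1.273e+02] rv [ 0.0017 -0.002   0.0028] at [539.9  78.4 187.3] [ 1.7991e+02 -1.2000e-01 -1.6004e+02] 16.125 85.1 F [ 0.2  0.5 -0.4]
```

```bash
python3 -m pendant '[[[1.5,-0.1,35,0.0017,-0.002,0.003,85],[1.5,-0.1,70,0.0017,-0.002,0.003,85],[1.5,-0.1,105,0.0017,-0.002,0.003,85],[1.5,-0.1,130,0.0017,-0.002,0.003,85],[1.5,-0.1,140,0.0017,-0.002,0.003,85]]]'
python3 -m pendant '[[[0,0,0,0,0,0,75],[0,0,0,0,0,0,60],[0,0,0,0,0,0,45],[0,0,0,0,0,0,40],[0,0,0,0,0,0,40]]]'
python3 -m pendant '[[[0,0,0,0,0,0,40],[0,0,0,0,0,0,40],[0,0,0,0,0,0,40],[0,0,-20,0,0,0,40],[0,0,-40,0,0,0,40]]]'
python3 - <<'E'
from h import *
o,im=shot('wrist','w7');go((540,80,190,199.8),o)
cv2.imwrite('pics/z9.png',cv2.resize(im[180:335,240:400],(620,600),interpolation=2))
E
```

```text
time: 16.75
tcp_pos: [537.0, 77.7, 45.7]
orientation: [180.0, -0.2, -160.5]
force: [-0.1, -0.9, -0.1]
grip_width: 84.8
time: 17.38
tcp_pos: [539.7, 78.2, 49.1]
orientation: [-180.0, 0.2, -160.5]
force: [-0.5, 0.3, 5.4]
grip_width: 57.5
time: 18.0
tcp_pos: [537.2, 77.7, 87.2]
orientation: [180.0, -0.1, -160.5]
force: [0.3, 0.2, -2.3]
grip_width: 56.7
shift [  -3.1    1.3 -102.8] rv [ 0.0003 -0.0024 -0.0055] at [537.2  77.7  87.2] [ 1.7998e+02 -1.4000e-01 -1.6051e+02] 18.0 56.7 F [ 0.3  0.2 -2.3]
```

View pics/z9.png

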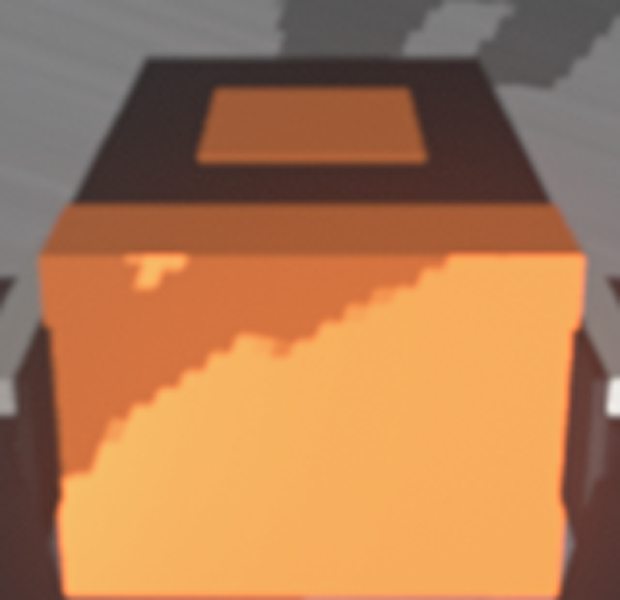

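Run:
```python
from h import *
o=bot.get_obs();C=cam('wrist',o)
T=Ro.from_euler('xyz',o['orientation'],degrees=True)
tool=lambda P:T.inv().apply(P-o['tcp_pos']).round(1)
g=lambda x,y:(240+x/3.875,180+y/3.871)
z=o['tcp_pos'][2]
print('top',*tool(plane([g(40,254),g(585,254),g(562,597),g(64,597)],z+30.9,C)))
print('bottom back',*tool(plane([g(146,58),g(480,58)],z-49.1,C)))
rel0=go((540,80,262,180))
```

```text
top [ 19.  -29.1 -30.9] [ 19.   29.3 -31. ] [-26.   29.9 -30.9] [-26.  -29.5 -30.8]
bottom back [ 18.4 -28.7  49.1] [18.3 29.6 49. ]
shift [  -1.9    1.5 -171.8] rv [-3.000e-04  2.800e-03  3.401e-01] at [539.2  78.   90.2] [-1.7996e+02  1.6000e-01 -1.6051e+02] 18.05 57.4 F [ 0.7 -0.2 -0.6]
```

```bash
python3 -m pendant '[[[0,0,-30,0,0,0,40],[0,0,-75,0,0,0,40],[0,0,-120,0,0,0.08,40],[0,0,-160,0,0,0.2,40],[0,0,-175,0,0,0.34,40]]]'
python3 - <<'E'
from h import *
go((552.6,-205.5,262,156.6))
E
```

```text
time: 18.68
tcp_pos: [539.1, 78.0, 264.8]
orientation: [180.0, 0.2, 179.7]
force: [0.5, 0.5, -3.4]
grip_width: 56.8
shift [ -14.7 -283.4    2.7] rv [0.0011 0.0036 0.404 ] at [539.1  78.  264.8] [179.98   0.21 179.75] 18.675 56.8 F [ 0.5  0.5 -3.4]
```

```bash
python3 -m pendant '[[[-2,-45,0,0,0,0.07,40],[-5,-100,0,0,0,0.15,40],[-8,-155,0,0,0,0.23,40],[-11,-210,0,0,0.002,0.31,40],[-14,-260,2,0,0.0036,0.38,40]]]'
python3 - <<'E'
from h import *
go((552.6,-205.5,262,156.6))
E
```

```text
time: 19.3
tcp_pos: [551.8, -184.0, 259.5]
orientation: [-180.0, -0.3, 158.1]
force: [1.1, 0.3, -2.7]
grip_width: 57.1
shift [ -8.7 -19.7  -2.5] rv [-0.0009 -0.0047  0.0257] at [ 551.8 -184.   259.5] [-179.95   -0.27  158.07] 19.3 57.1 F [ 1.1  0.3 -2.7]
```

```bash
python3 -m pendant '[[[-4,-10,0,0,0,0.015,40],[-8.7,-19.7,0,0,0,0.0257,40],[-8.7,-19.7,0,0,0,0.0257,40],[-8.7,-19.7,0,0,0,0.0257,40],[-8.7,-19.7,0,0,0,0.0257,40]]]'
python3 - <<'E'
from h import *
o,im=shot('wrist','w8');go((552.6,-205.5,262,156.6),o)
import json;json.dump([list(o['tcp_pos']),list(o['orientation'])],open('w8.json','w'))
a=cv2.resize(im[60:240,220:420],(660,594),interpolation=cv2.INTER_CUBIC)
cv2.imwrite('pics/z10.png',cv2.convertScaleAbs(a,alpha=1.5,beta=15))
E
```

```text
time: 19.92
tcp_pos: [553.3, -202.5, 260.8]
orientation: [-180.0, -0.2, 156.9]
force: [-0.0, -0.8, -1.3]
grip_width: 57.5
shift [-0.6 -3.  -1.2] rv [-0.0006 -0.0031  0.0046] at [ 553.3 -202.5  260.8] [-179.97   -0.18  156.87] 19.925 57.5 F [-0.  -0.8 -1.3]
```

View pics/w8.png

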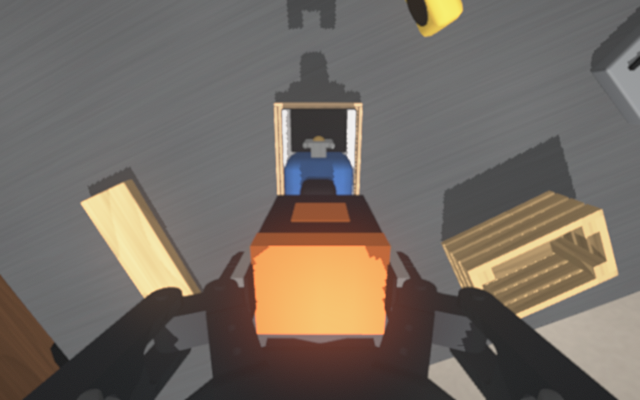

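View pics/z10.png

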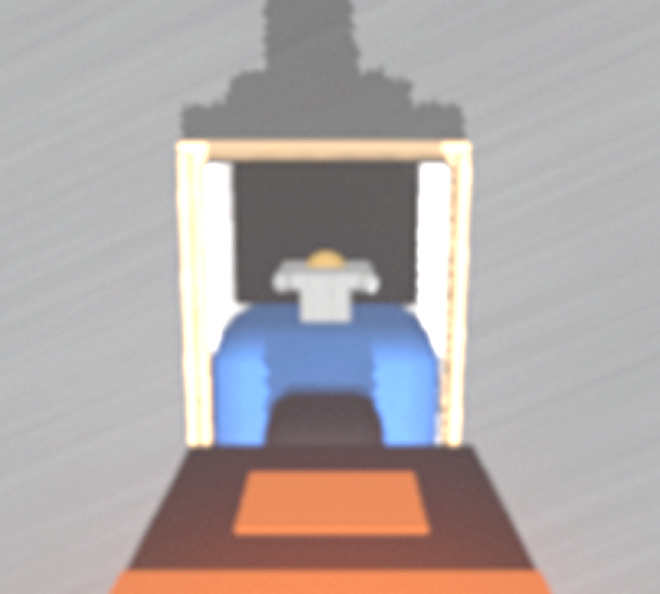

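Run:
```python
from h import *
p,r=json.load(open('w8.json')) if 0 else __import__('json').load(open('w8.json'))
o=dict(tcp_pos=np.array(p),orientation=np.array(r));C=cam('wrist',o)
T=Ro.from_euler('xyz',o['orientation'],degrees=True)
tool=lambda P:T.inv().apply(P-o['tcp_pos']).round(1)
g=lambda x,y:(220+x/3.3,60+y/3.3)
print('tray back',*tool(plane([g(177,141),g(470,141)],16,C)))
print('ledge back',*tool(plane([g(235,163),g(418,163),g(238,300),g(416,300)],36,C)))
R=plane([g(273,276),g(380,276),g(326.5,262),g(326,292),g(300,320),g(352,320)],89,C);print('rail tips, back, front,stem',*tool(R));print(R.round(1)[:4])
print('batt bot',*tool(plane([g(187,447),g(475,447)],p[2]-49.1,C)))
print('body z95+4',*tool(plane([g(213,400),g(438,400)],85,C)))
```

```text
tray back [ 83.8 -57.6 245.1] [ 83.6  54.  245. ]
ledge back [ 75.5 -33.8 225. ] [ 75.4  32.6 225. ] [ 25.9 -34.1 224.9] [ 25.9  33.  224.8]
rail tips, back, front,stem [ 40.3 -17.7 171.9] [ 40.2  16.6 171.9] [ 44.6  -0.6 171.9] [ 35.1  -0.7 171.9] [ 26.1  -9.2 171.9] [ 26.1   7.7 171.8]
[[ 508.8 -202.8   89. ]
 [ 522.3 -171.4   89. ]
 [ 511.5 -185.4   89. ]
 [ 520.1 -189.3   89. ]]
batt bot [ 18.1 -28.9  49.2] [18.  30.2 49.1]
body z95+4 [ -1.3 -38.8 175.8] [ -1.4  36.8 175.7]
```

Run:
```python
from h import *
go((503.4,-182.7,175,156.9))
```

```text
shift [53.4 -1.2 86. ] rv [-0.0006 -0.003  -0.0008] at [ 553.3 -202.6  260.8] [-1.7996e+02 -1.7000e-01  1.5685e+02] 19.975 56.9 F [-0.2 -0.3 -2.9]
```

```bash
python3 -m pendant '[[[20,-0.5,0,0,-0.003,0,40],[45,-1,0,0,-0.003,0,40],[53.4,-1.2,20,0,-0.003,0,40],[53.4,-1.2,60,0,-0.003,0,40],[53.4,-1.2,86,0,-0.003,0,40]]]'
python3 -m pendant '[[[0,0,0,0,0,0,40],[0,0,0,0,0,0,40],[0,0,0,0,0,0,40],[0,0,0,0,0,0,40],[0,0,0,0,0,0,40]]]'
python3 - <<'E'
from h import *
o,im=shot('wrist','w9');go((503.4,-182.7,175,156.9),o)
o,s=shot('scene','s9')
a=cv2.resize(im[60:240,220:420],(400,360),interpolation=2); b=cv2.resize(s[150:270,190:290],(400,480),interpolation=2)
cv2.imwrite('pics/z11.png',cv2.convertScaleAbs(np.hstack([np.pad(a,((0,120),(0,0),(0,0))),b]),alpha=1.4,beta=10))
E
```

```text
time: 20.6
tcp_pos: [502.6, -182.8, 173.5]
orientation: [-180.0, -0.1, 156.8]
force: [0.0, -0.2, -2.8]
grip_width: 57.3
time: 21.22
tcp_pos: [503.5, -183.7, 175.3]
orientation: [-180.0, 0.0, 156.8]
force: [-1.5, -0.3, -3.0]
grip_width: 57.4
shift [0.5 0.9 0.3] rv [-0.0007  0.0006 -0.0025] at [ 503.5 -183.7  175.3] [-1.7996e+02  4.0000e-02  1.5676e+02] 21.225 57.4 F [-1.5 -0.3 -3. ]
```

View pics/z11.png

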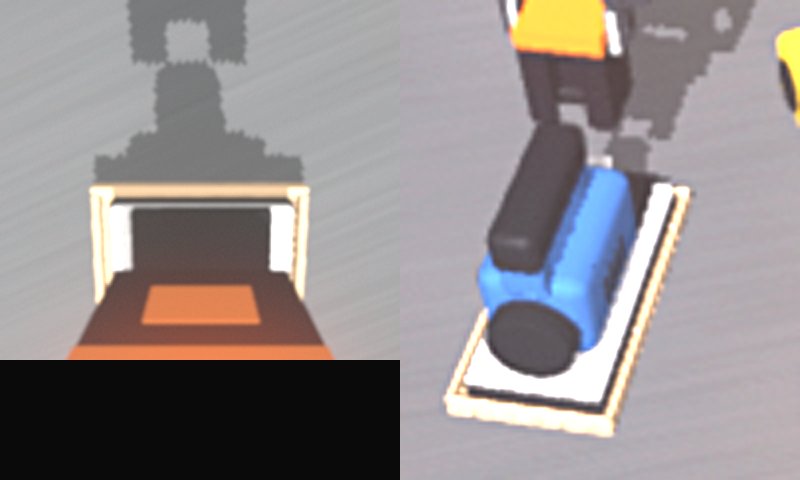

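```bash
python3 -m pendant '[[[0.5,0.8,0,0,0,0,40],[0.5,0.8,10,0,0,0,40],[0.5,0.8,20,0,0,0,40],[0.5,0.8,30,0,0,0,40],[0.5,0.8,30,0,0,0,40]]]'
python3 -m pendant '[[[0,0,3,0,0,0,40],[0,0,6,0,0,0,40],[0,0,9,0,0,0,40],[0,0,11,0,0,0,40],[0,0,11,0,0,0,40]]]'
python3 -c "
from h import *
go((503.4,-182.7,133,156.9))"
```

```text
time: 21.95
tcp_pos: [502.1, -182.3, 143.2]
orientation: [-179.9, -0.2, 156.8]
force: [0.0, -0.8, -2.5]
grip_width: 57.1
time: 22.58
tcp_pos: [502.9, -182.6, 133.5]
orientation: [-180.0, -0.0, 156.8]
force: [0.6, 0.0, -2.8]
grip_width: 56.9
shift [-0.4  0.1  0.5] rv [-0.0008 -0.0007 -0.0024] at [ 502.9 -182.6  133.5] [-1.7996e+02 -4.0000e-02  1.5676e+02] 22.575 56.9 F [ 0.6  0.  -2.8]
```

```bash
python3 -m pendant '[[[-0.3,0,2,0,0,0,40],[-0.3,0,4,0,0,0,40],[-0.3,0,6,0,0,0,40],[-0.3,0,8,0,0,0,40],[-0.3,0,8,0,0,0,40]]]'
python3 -m pendant '[[[0,0,3,0,0,0,40],[0,0,6,0,0,0,40],[0,0,9,0,0,0,40],[0,0,12,0,0,0,40],[0,0,12,0,0,0,40]]]'
```

```text
time: 23.2
tcp_pos: [503.2, -182.8, 125.4]
orientation: [-180.0, -0.0, 156.8]
force: [0.9, 0.3, -2.8]
grip_width: 56.7
time: 23.82
tcp_pos: [503.1, -182.7, 113.3]
orientation: [-180.0, -0.1, 156.8]
force: [-0.0, 0.0, -2.1]
grip_width: 57.2
```

Run:
```python
from h import *
o,s=shot('scene','s10');o2,im=shot('wrist','w10')
go((503.4,-182.7,85,156.9))
a=cv2.resize(im[40:240,210:430],(396,360),interpolation=2); b=cv2.resize(s[150:270,190:290],(400,480),interpolation=2)
cv2.imwrite('pics/z12.png',cv2.convertScaleAbs(np.hstack([np.pad(a,((0,120),(0,0),(0,0))),b]),alpha=1.4,beta=10))
```

```text
shift [ 0.   0.1 28.7] rv [-0.0007 -0.0003 -0.0023] at [ 503.4 -182.8  113.7] [-1.7996e+02 -2.0000e-02  1.5677e+02] 23.925 56.8 F [-0.2 -0.5 -2.4]
```

View pics/z12.png

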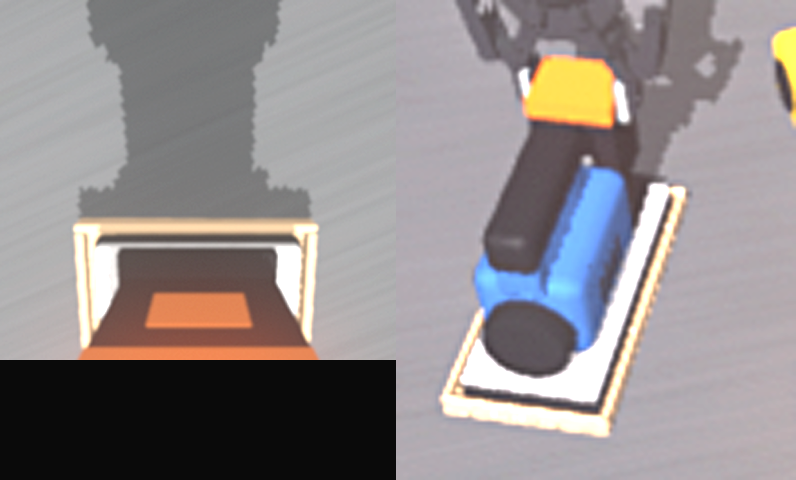

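```bash
python3 -m pendant '[[[0,0,4,0,0,0,40],[0,0,8,0,0,0,40],[0,0,12,0,0,0,40],[0,0,14,0,0,0,40],[0,0,14,0,0,0,40]]]'
python3 -m pendant '[[[0,0,3,0,0,0,40],[0,0,6,0,0,0,40],[0,0,9,0,0,0,40],[0,0,11,0,0,0,40],[0,0,11,0,0,0,40]]]'
```

```text
time: 24.55
tcp_pos: [502.3, -182.3, 99.8]
orientation: [-180.0, -0.1, 156.8]
force: [-3.6, 1.9, 3.7]
grip_width: 57.0
time: 25.18
tcp_pos: [502.9, -182.7, 87.7]
orientation: [-180.0, -0.1, 156.8]
force: [-2.1, 1.4, -3.7]
grip_width: 57.5
```

```bash
python3 -m pendant '[[[0,0,1,0,0,0,40],[0,0,2,0,0,0,40],[0,0,3,0,0,0,40],[0,0,4,0,0,0,40],[0,0,4,0,0,0,40]]]'
python3 -m pendant '[[[0,0,0.5,0,0,0,40],[0,0,1,0,0,0,40],[0,0,1,0,0,0,40],[0,0,1,0,0,0,40],[0,0,1,0,0,0,40]]]'
```

```text
time: 25.8
tcp_pos: [503.5, -182.9, 85.2]
orientation: [-180.0, 0.0, 156.8]
force: [-3.7, 2.8, 1.7]
grip_width: 57.2
time: 26.42
tcp_pos: [503.5, -182.9, 85.1]
orientation: [-180.0, 0.0, 156.8]
force: [-5.8, 3.1, 9.0]
grip_width: 56.9
```

```bash
python3 -m pendant '[[[0,0,0.7,0,0,0,40],[0,0,1.2,0,0,0,40],[0,0,1.2,0,0,0,40],[0,0,0,0,0,0,40],[0,0,-1.5,0,0,0,40]]]'
python3 -m pendant '[[[0,0,0,0,0,0,50],[0,0,0,0,0,0,65],[0,0,0,0,0,0,85],[0,0,0,0,0,0,85],[0,0,0,0,0,0,85]]]'
python3 -m pendant '[[[0,0,-10,0,0,0,85],[0,0,-30,0,0,0,85],[0,0,-70,0,0,0,85],[0,0,-115,0,0,0,85],[0,0,-160,0,0,0,85]]]'
python3 - <<'E'
from h import *
o,im=shot('wrist','w11');go((503.4,-182.7,245,156.9),o); o2,s=shot('scene','s11')
import json;json.dump([list(o['tcp_pos']),list(o['orientation'])],open('w11.json','w'))
a=cv2.resize(im[20:260,200:440],(400,400),interpolation=2); b=cv2.resize(s[160:260,190:290],(400,400),interpolation=2)
cv2.imwrite('pics/z13.png',cv2.convertScaleAbs(np.hstack([a,b]),alpha=1.4,beta=10))
E
```

```text
time: 27.05
tcp_pos: [503.5, -182.9, 85.3]
orientation: [-180.0, 0.0, 156.8]
force: [-2.4, 0.7, -4.5]
grip_width: 57.0
time: 27.68
tcp_pos: [503.6, -183.0, 85.4]
orientation: [-180.0, 0.0, 156.8]
force: [-0.2, -0.2, 0.3]
grip_width: 85.1
time: 28.3
tcp_pos: [503.3, -182.7, 247.5]
orientation: [-180.0, 0.0, 156.8]
force: [0.5, 0.6, -0.6]
grip_width: 85.1
shift [-0.1  0.   2.5] rv [-0.0007  0.0006 -0.0024] at [ 503.3 -182.7  247.5] [-1.7996e+02  4.0000e-02  1.5676e+02] 28.3 85.1 F [ 0.5  0.6 -0.6]
```

View pics/z13.png

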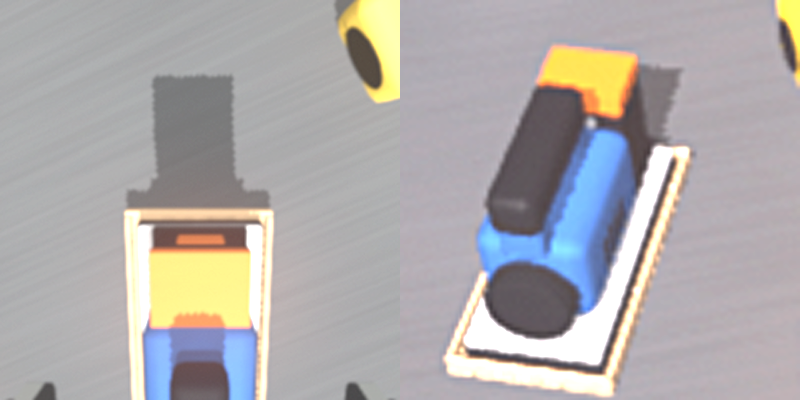

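Run:
```python
from h import *
go((571.2,-211.8,250,156.8))
```

```text
shift [-70.6  -0.2   2.8] rv [-0.0001  0.0118 -0.0006] at [ 506.4 -183.8  252. ] [-180.      0.68  156.77] 28.4 84.8 F [ 0.6 -0.7 -0.2]
```

```bash
python3 -m pendant '[[[-25,0,0,0,0,0,85],[-50,0,0,0,0,0,85],[-73.8,0,0,0,0,0,85],[-73.8,0,0,0,0,0,85],[-73.8,0,0,0,0,0,85]]]'
python3 - <<'E'
from h import *
o,im=shot('wrist','w12');go((571.2,-211.8,112,156.8),o)
import json;json.dump([list(o['tcp_pos']),list(o['orientation'])],open('w12.json','w'))
a=cv2.resize(im[60:260,220:420],(600,600),interpolation=cv2.INTER_CUBIC)
cv2.imwrite('pics/z14.png',cv2.convertScaleAbs(a,alpha=1.5,beta=15))
E
```

```text
time: 29.02
tcp_pos: [570.5, -211.6, 244.8]
orientation: [-180.0, -0.1, 156.8]
force: [-0.3, 0.2, -0.8]
grip_width: 84.4
shift [ -1.    0.2 132.8] rv [-0.0008 -0.0017 -0.0006] at [ 570.5 -211.6  244.8] [-1.7995e+02 -1.0000e-01  1.5677e+02] 29.025 84.4 F [-0.3  0.2 -0.8]
```

View pics/z14.png

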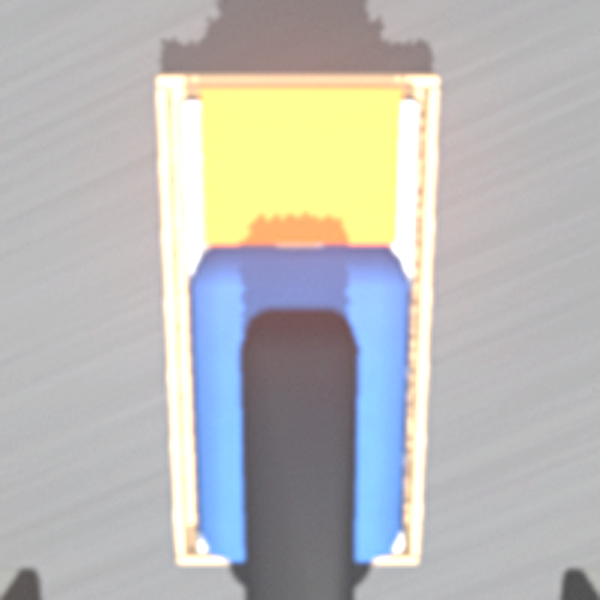

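Run:
```python
from h import *
p,r=__import__('json').load(open('w12.json'))
o=dict(tcp_pos=np.array(p),orientation=np.array(r));C=cam('wrist',o)
T=Ro.from_euler('xyz',o['orientation'],degrees=True)
tool=lambda P:T.inv().apply(P-o['tcp_pos']).round(1)
g=lambda x,y:(220+x/3,60+y/3)
print('handle back',*tool(plane([g(300,314)],147,C)),'sides',*tool(plane([g(244,420),g(355,420),g(247,560),g(353,560)],150,C)))
print('batt top',*tool(plane([g(202,88),g(402,88),g(204,245)],116,C)))
```

```text
handle back [30.6  0.5 97.9] sides [  1.2 -15.3  94.8] [ 1.2 15.9 94.8] [-41.9 -15.2  94.8] [-41.9  16.   94.7]
batt top [ 91.4 -27.8 129. ] [ 91.3  30.1 129. ] [ 46.4 -28.6 128.9]
```

```bash
python3 -m pendant '[[[0,0.3,40,0,0,0,85],[0,0.3,80,0,0,0,85],[0,0.3,110,0,0,0,85],[0,0.3,125,0,0,0,85],[0,0.3,132.5,0,0,0,85]]]'
python3 -m pendant '[[[0,0,0,0,0,0,70],[0,0,0,0,0,0,50],[0,0,0,0,0,0,35],[0,0,0,0,0,0,20],[0,0,0,0,0,0,10]]]'
python3 -m pendant '[[[0,0,0,0,0,0,5],[0,0,0,0,0,0,5],[0,0,0,0,0,0,5],[0,0,0,0,0,0,5],[0,0,0,0,0,0,5]]]'
```

```text
time: 29.7
tcp_pos: [571.0, -211.5, 112.7]
orientation: [-180.0, -0.0, 156.8]
force: [0.0, -0.4, 0.2]
grip_width: 84.9
time: 30.32
tcp_pos: [571.8, -212.3, 113.9]
orientation: [-179.9, 0.1, 156.7]
force: [-1.8, -2.5, 6.6]
grip_width: 33.2
time: 30.95
tcp_pos: [571.8, -212.3, 113.8]
orientation: [-179.9, 0.1, 156.7]
force: [-2.1, -2.2, 6.1]
grip_width: 33.4
```

Gripped the bar (33.4 mm). Lift slowly, straight up.

```bash
python3 -m pendant '[[[0,0,-3,0,0,0,5],[0,0,-7,0,0,0,5],[0,0,-12,0,0,0,5],[0,0,-18,0,0,0,5],[0,0,-25,0,0,0,5]]]'
python3 -m pendant '[[[0,0,-8,0,0,0,5],[0,0,-16,0,0,0,5],[0,0,-25,0,0,0,5],[0,0,-34,0,0,0,5],[0,0,-42,0,0,0,5]]]'
python3 - <<'E'
from h import *
o,s=shot('scene','s13'); b=cv2.resize(s[110:260,160:310],(600,600),interpolation=2);cv2.imwrite('pics/z15.png',b)
E
```

```text
time: 31.58
tcp_pos: [571.2, -211.5, 137.9]
orientation: [-180.0, -0.0, 156.8]
force: [-0.3, -0.8, -7.2]
grip_width: 32.9
time: 32.2
tcp_pos: [571.4, -211.6, 180.5]
orientation: [-180.0, 0.0, 156.8]
force: [0.3, -0.3, -7.7]
grip_width: 33.6
```

View pics/z15.png

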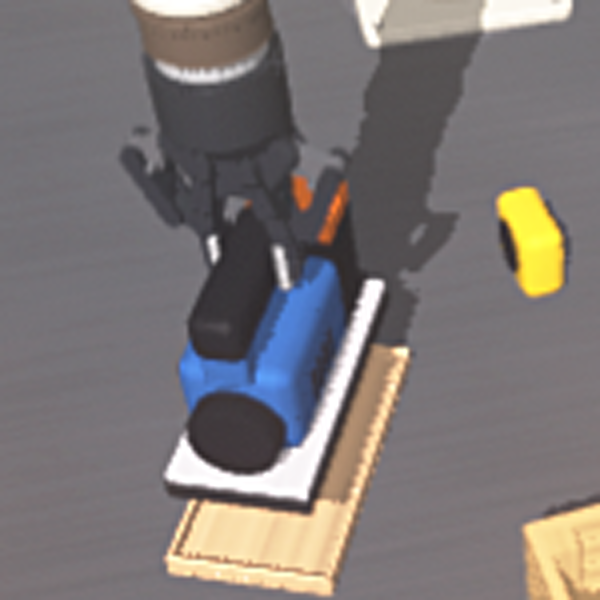

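```bash
python3 -m pendant '[[[0,0,-10,0,0,0,5],[0,0,-22,0,0,0,5],[0,0,-36,0,0,0,5],[0,0,-50,0,0,0,5],[0,0,-62,0,0,0,5]]]'
python3 -m pendant '[[[0,0,-5,0,0,0,5],[0,0,-9,0,0,0,5],[0,0,-10,0,0,0,5],[0,0,-10,0,0,0,5],[0,0,-10,0,0,0,5]]]'
python3 -m pendant '[[[0,0,0,0,0,0,5],[0,0,0,0,0,0,5],[0,0,0,0,0,0,5],[0,0,0,0,0,0,5],[0,0,0,0,0,0,5]]]'
python3 - <<'E'
from h import *
o,s=shot('scene','s14');o,w=shot('wrist','w14'); o,t=shot('top','t14');go((571,-211,250,156.8))
b=cv2.resize(s[90:240,150:300],(400,400),interpolation=2);a=cv2.resize(w[60:260,220:420],(400,400),interpolation=2);cv2.imwrite('pics/z16.png',np.hstack([a,b]))
# bystanders vs start
t0=cv2.imread('pics/top0.png'); d=cv2.absdiff(t,t0).max(2)>40
print([(n,int(d[y0:y1,x0:x1].sum())) for n,(x0,y0,x1,y1) in dict(level=(150,145,190,260),crate=(275,120,345,175),tape=(305,245,330,280),offcut=(448,160,488,255)).items()])
E
```

```text
time: 32.88
tcp_pos: [571.6, -211.7, 243.1]
orientation: [-180.0, 0.0, 156.8]
force: [-0.2, -0.4, -7.3]
grip_width: 33.5
time: 33.5
tcp_pos: [571.2, -211.5, 251.2]
orientation: [-180.0, -0.1, 156.8]
force: [-0.4, -0.1, -8.3]
grip_width: 33.1
time: 34.12
tcp_pos: [571.4, -211.6, 251.7]
orientation: [-180.0, -0.0, 156.8]
force: [-0.6, -0.1, -7.9]
grip_width: 33.5
shift [0.6 0.4 1.7] rv [-0.0008 -0.0002 -0.0007] at [ 571.4 -211.6  251.7] [-1.7996e+02 -1.0000e-02  1.5676e+02] 34.275 33.7 F [ 0.5  0.3 -6.8]
[('level', 0), ('crate', 0), ('tape', 0), ('offcut', 1486)]
```

View pics/z16.png

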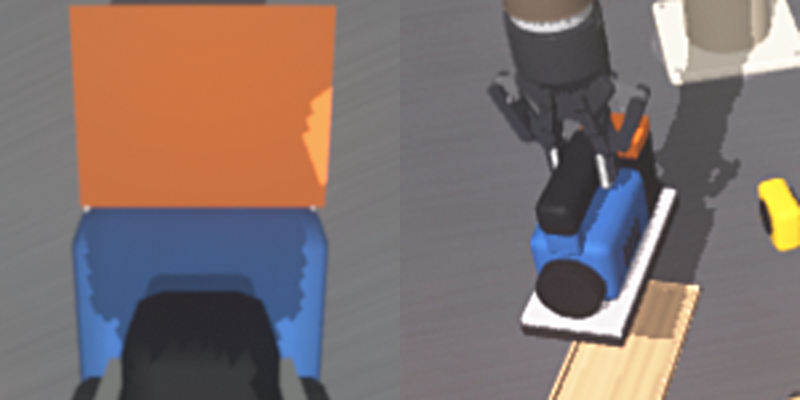

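Run:
```python
from h import *
t=cv2.imread('pics/t14.png');s=cv2.imread('pics/s14.png');s0=cv2.imread('pics/scene0.png')
cv2.imwrite('pics/z17.png',np.hstack([t[120:280,320:520],s[120:280,90:290]]).repeat(2,0).repeat(2,1)[:, :800])
d=cv2.absdiff(s,s0).max(2)>40;print(d[205:295,105:150].sum(), d[225:295,285:375].sum(),d[145:230,430:490].sum(),d[150:190,280:305].sum())
# level of sander: pad front bottom edge etc. battery home check in wrist
```

```text
0 0 0 0
```

View pics/z17.png

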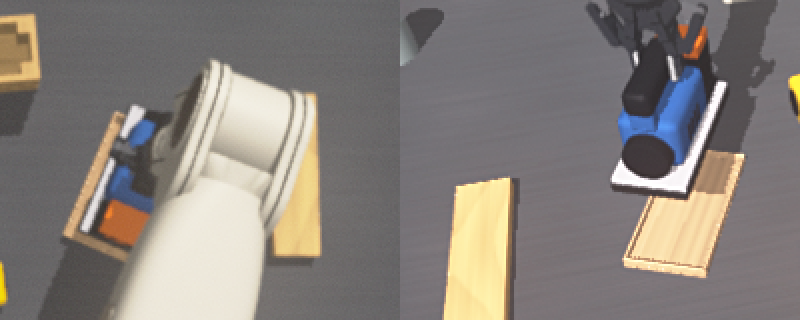

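Run:
```python
from h import *
o=bot.get_obs();C=cam('wrist',o);T=Ro.from_euler('xyz',o['orientation'],degrees=True)
g=lambda x,y:(220+x/2,60+y/2)
print(*T.inv().apply(plane([g(70,6),g(335,6),g(325,206),g(80,206)],o['tcp_pos'][2]+2.2,C)-o['tcp_pos']).round(1))
# handle and pad in scene: pad bottom front edge corners (px) -> expected projection if level
Cs=cam('scene');p=o['tcp_pos'];a=np.radians(-23.2);sx=np.array([np.cos(a),np.sin(a),0]);sy=np.array([-np.sin(a),np.cos(a),0])
org=p-np.array([0,0,109.8])+0.3*sx
X=[org+x*sx+y*sy+[0,0,z] for x,y,z in [(98,48,22),(98,-48,22),(-98,48,22),(-92,29,112),(-48,29,112)]]
q=proj(X,Cs);s=cv2.imread('pics/s14.png')[90:240,150:300];s=cv2.resize(s,(600,600),interpolation=2)
for u in q: cv2.circle(s,tuple(int(v) for v in (u-[150,90])*4),4,(0,255,0),1)
cv2.imwrite('pics/z18.png',s);print(o['joint_vel'].round(2))
```

```text
[ 93.2 -28.1  -2.2] [93.1 30.1 -2.2] [48.8 30.4 -2.2] [ 48.8 -28.4  -2.2]
[-0.12 -0.02 -0.    0.06 -0.09  0.11]
```

View pics/z18.png

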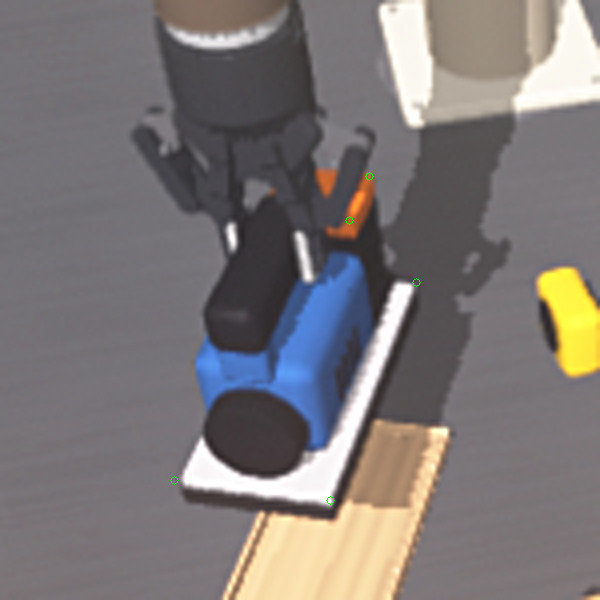

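```bash
python3 -c "
from rig import bot
print(bot.close_job())"
```

```text
the job is handed in; nothing more can be done
None
```

I seated the battery fully on the sander's rail, lifted the sander by its top handle, and handed the job in at about 34 s while still holding it in the air. The hand-in reports no verdict, so what follows rests on my own checks.

**How it went:**
- My first grip could not turn far enough at the sander because the last joint hit its 180° limit. I set the battery on bare bench, gripped it again half a turn round, and slid it onto the rail from there.
- It met the catch at about the expected height, passed it, and hit the hard stop with the TCP at 85.1 mm, exactly where I had calculated. I pushed to about 9 N and slightly beyond to be sure.

**Last checks:**

| Check | Result |
|---|---|
| Grip | Handle bar held, opening 33.5 mm |
| Load on the wrist | 7 to 8 N, matching sander plus battery |
| Height | Pad about 14 cm above the tray |
| Sideways | Within a few millimetres of the tray's centre |
| Level | In the scene view, the pad and battery corners are within a few millimetres of where a level sander with the battery home would put them |
| Battery | In the wrist view its top measures 58 × 44 mm in the right place, so it is still home |
| Bystanders | Nothing around any of the four changed in the scene view since the start |

**Disagreements:**
- The top view showed a change at the offcut, but that was the arm in front of it. The scene view shows no change there.
- Two views of the rail differed by about 1.5 mm sideways. I went between them and corrected before lowering the battery.

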